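# Set up the pressed-rice mould on the portion scale

## Task

Set up the station for pressed rice: first clear the serving spoon off the scale into the steel rest on the right of the scale, its bowl lying in the rest and its handle sticking out of the open front towards you. Lay the mould's base board, feet down, in the middle of the scale's weighing platform with its long side running left to right along the platform, and set the bottomless mould frame down over it so that the board lies inside and the frame stands flat on the platform. Lay the press lid, handle up, lengthwise in the rest on the left of the scale, and leave the foil cups, label pad and sauce bottle where they stand.

Things in the scene. Friction and masses are not known exactly. Their poses are not given: they have to be found in the camera images.
- spoon: plain steel serving spoon, 252 mm long, across the scale's platform at the start. Origin at mid-length, level with its underside; y along it: bowl (53 mm wide, 9 mm high, y 53 to 126 mm) at +y, handle (20 mm wide, up to 18 mm high, y -126 to -11 mm) at -y, neck between raised to 20 mm. 0.09 kg. Grip across the handle at y = -18 mm, fingers closing along x, tips 4 mm above its underside
- mould_base: base board of the rice mould: plain pale wooden board 42 (x) x 116 (y) x 14 mm high with rounded upper edges, on two low cross feet (4 mm, part of the 14 mm). Origin at the centre of its underside, y along its length. Grip across the 42 mm width, tips about 2 mm above what it stands on
- mould_frame: mould frame: plain pale wooden box frame without bottom or top, 62 (x) x 152 (y) x 44 mm high, walls 7 mm; clear inside 48 x 122 mm, so it drops over the base board with 3 mm play all round. Origin at the centre of its lower opening, y along its length. Grip across the 62 mm width at mid-length
- press_lid: press lid of the mould: plain pale wooden board 42 (x) x 116 (y) x 12 mm with an upright grip bar on top, 20 (x) x 64 (y) mm, rising from 12 to 38 mm. Origin at the centre of its underside, y along its length. Grip across the 20 mm bar
- scale: white portion scale 235 (x) x 200 (y) x 39 mm, fixed where it stands; keys and display at the front (-x). Weighing platform at the back: flat top 39 mm above its origin, x from -41 to +109 mm, y from -88 to +88 mm, so its middle is at x = +34 mm, y = 0. Origin at the centre of its underside
- rest_a: steel utensil rest, one of two alike, one each side of the scale, fixed: tray 190 mm long (x), 96 mm wide (y), floor 2 mm thick, walls 3 mm thick, 16 mm high (rim bead to 19 mm) at the back (+x) and both sides, open at the front (-x, to the robot). Origin at the centre of its underside. Which of the two is the left one changes from start to start: judge by position
- rest_b: steel utensil rest, one of two alike, one each side of the scale, fixed: tray 190 mm long (x), 96 mm wide (y), floor 2 mm thick, walls 3 mm thick, 16 mm high (rim bead to 19 mm) at the back (+x) and both sides, open at the front (-x, to the robot). Origin at the centre of its underside. Which of the two is the left one changes from start to start: judge by position
- foil_cups: stack of nested foil cups, 60 mm wide, 49 mm high, loose bystander, origin at the centre of its underside: leave alone
- label_pad: small white pad of labels, 44 x 61 x 15 mm, loose bystander at the right, origin at the centre of its underside: leave alone
- sauce_bottle: yellow squeeze bottle, 54 mm wide, 200 mm high, loose bystander, the right-hand of two bottles behind the right-hand rest (the red one is fixed), origin at the centre of its underside: leave alone. Also fixed: a blue bag sealer at the back left (x over 0.63, y over 0.2) with its arm raised to 0.27 m, and rows of filled trays

How it is judged:
By the outcome, as a careful person would: the job done as asked, in the order asked, and still so for the second after the job is handed in, with the robot touching nothing.
It also fails if it takes over 123 s, if anything falls off the work surface, if the arm or the gripper's body presses on something with over 40 N, if the wrist force passes 120 N, or if a joint passes its speed limit or range.

## Robot

A 6-joint arm with a two-finger parallel gripper is mounted at the origin on a cart in front of the work surface, level with it; the furniture and walls round the work are solid. World frame = base frame: x ahead of the robot, y to its left, z up, the work surface at z = 0. Lengths are in m, angles in rad, forces in N, time in s.
With the tool pointing down it reaches from about 0.35 to 0.8 m from the base axis. Payload 7.3 kg.
Tool frame: the origin (TCP) lies between the finger pads; the fingertips stand 14 mm ahead of it and the grasp point (between the pads) lies 5 mm behind it; z points along the fingers, y is the line along which they close (so a half turn about z gives the same grasp; the last joint's range is limited). The gripper opens to 85 mm and grips with 20 to 120 N. Pads are 22 mm wide; open, the fingers measure 114 mm over their backs; the gripper's body (76 mm by 85 mm) begins 54 mm behind the grasp point. The pads swing forward as they close: fully open they stand 13 mm farther back than shut.
Start: joints at [1.004, 0.342, 1.524, -0, 1.275, -0.146], TCP at [0.214, 0.479, 0.245] pointing down, gripper open.
Joint ranges: [-2.53, 2.53], [-0.77, 2.02], [0.04, 2.7], [-1, 4.14], [0.28, 2.66], [-3.11, 3.11]. Speed limits (rad/s): [2.57, 2.57, 3.14, 3.14, 3.14, 3.14].

## Interface

Orientations are given as a rotation vector (axis times angle).
In Python, from bench import arm gives the robot as it stands.
- The arm moves only by the tool carry_out, never from a script. Its argument "plan" is one flat list of numbers, 7 for each row, row after row: the closure, from 0 (fully open) to 1 (shut), then the shift along the tool's x, y, z in m, then the turn, a rotation vector about the tool's x, y, z in degrees. In form: [jaw, x, y, z, rx, ry, rz, jaw, x, y, z, rx, ry, rz, ...]. A call has 1 to 12 rows; each row shifts and turns the commanded pose from where the row before left it, along the tool's axes as they then stand; what a row does not reach is not made up. A row lasts 1/12 s, in which the tool goes at most 41.7 mm and 7.16 degrees, less where a joint would pass 70% of its speed; a pose out of reach is approached as far as the arm can. A call with a gripper value outside its range is refused whole. The fingers move at their own pace and stop on an object; the grip force is fixed at half the most. Time passes only in rows, so rows that do not move let the fingers close. It gives the time, the measured TCP pose, the force, the opening and the grip force at its end, in the units of the state.
- arm.read_state(): the state, without advancing time (a new reading comes with each control period).
- arm.capture(name): name is "scene" or "top" or "wrist"; returns the picture (400x640x3 uint8, red, green, blue); there is no depth.
- arm.get_calibration(name): a dict with "mtx" (3x3 intrinsics, pixels), "k1" (the pictures are not rectified: a ray, as slopes to the right and down, at radius r is drawn at 1 + k1 r^2 times it, then the intrinsics apply), "R" (3x3) and "t" (3): a world point X has camera coordinates R X + t. Camera axes: x right, y down, z forward; pixel columns grow to the right and rows downward; lengths in m; the calibration is good to about 2 mm. A picture is of the moment at which its call begins: read the wrist's pose just before it. get_calibration takes no time and is no camera call; for the wrist camera it gives the pose at the moment of the call.
- arm.close_job(): hands the job in; it is judged then, once.
The state is a dict: "time_s": time; "qpos": joint angles; "joint_vel": joint speeds; "joint_efforts": joint torques, N m; "position": TCP position; "tool_rot": TCP orientation; "ft_force": force on the tool from outside, world axes, zero at the start; "ft_torque": the same for the moment, N m; "finger_gap": opening from 0.0 (shut) to 1.0 (fully open); "finger_force": force on a finger pad.
Only numpy, scipy, OpenCV 4.12 (cv2) and the standard library are available. Lean on these libraries where they do the work, as an engineer would, in place of code of your own. Each camera call takes 0.05 s, during which the arm holds its last target. There are 200 camera calls.

## Working session

There is one attempt and no reset: what is moved stays moved. The work goes in short steps, Python scripts to look and compute and a tool call to move; the robot and the scene stay as the last step left them, time stands still between calls to the robot, and variables do not carry over. Pictures are saved under pics/ and viewed, at most 14 in all, crops included, and the job is handed in when it is done.

Besides the shell and the picture viewer there is one more tool, called after ">>>" as name(argument=value, ...), one argument or row to a line, values as JSON. carry_out: Moves the arm, as the interface text tells. Its arguments: {"type":"object","properties":{"plan":{"type":"array"}},"required":["plan"]}

```bash
mkdir -p pics; python3 - <<'E'
from bench import arm
import cv2
s=arm.read_state();print(s)
for n in("scene","top"):
    cv2.imwrite(f"pics/{n}0.png",arm.capture(n)[:,:,::-1]);print(n,arm.get_calibration(n))
E
```

```text
{'time_s': 0.0, 'qpos': array([ 1.00403208e+00,  3.42752263e-01,  1.52503431e+00, -1.67977862e-05,
        1.27542425e+00, -1.45966054e-01]), 'joint_vel': array([-0.00202999, -0.00084726, -0.00037517,  0.00251019, -0.0004152 ,
       -0.00075352]), 'joint_efforts': array([ 4.10001803e-05, -4.33675969e+01, -2.46013212e+01, -1.93426699e-04,
        8.00256792e-03,  1.19324007e-06]), 'position': array([0.21421052, 0.47887858, 0.24460459]), 'tool_rot': array([-6.55999809e-01, -3.07177649e+00,  2.39050275e-03]), 'ft_force': array([ 0.37472843, -0.13716919, -0.7830425 ]), 'ft_torque': array([-0.01572646, -0.01660875, -0.01253154]), 'finger_force': 0.0, 'finger_gap': 0.9965168361832002}
scene {'mtx': array([[469.53040047,   0.        , 324.69485661],
       [  0.        , 469.53040047, 205.60777193],
       [  0.        ,   0.        ,   1.        ]]), 'k1': 0.0048534903574518765, 'R': array([[ 0.79625524, -0.60489478,  0.00893845],
       [-0.32906597, -0.44547072, -0.83262922],
       [ 0.50763489,  0.66004404, -0.55375868]]), 't': array([-0.46984396,  0.2189907 ,  1.27024908])}
top {'mtx': array([[455.4328909 ,   0.        , 306.54386069],
       [  0.        , 455.4328909 , 191.9732467 ],
       [  0.        ,   0.        ,   1.        ]]), 'k1': -0.0504134727167376, 'R': array([[-1.42368591e-02, -9.99892963e-01, -3.37257282e-03],
       [-9.82575570e-01,  1.46152516e-02, -1.85288003e-01],
       [ 1.85317461e-01,  6.75888458e-04, -9.82678473e-01]]), 't': array([-0.01651112,  0.57425446,  1.56015401])}
```

```bash
python3 - <<'E'
import cv2
a=cv2.imread("pics/top0.png");cv2.imwrite("pics/topc.png",cv2.resize(a[60:360,120:520],None,fx=2,fy=2,interpolation=cv2.INTER_CUBIC))
E
```

```text
(no output)
```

View pics/scene0.png

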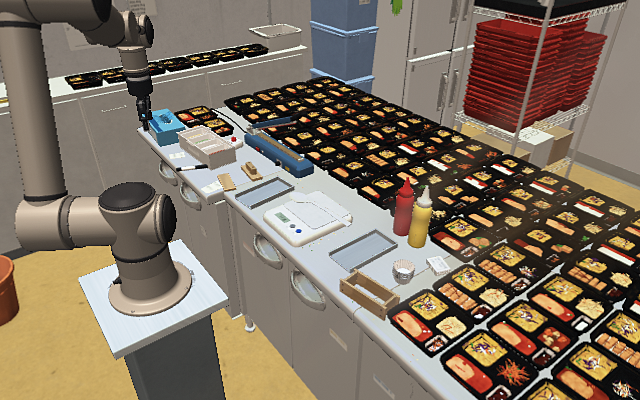

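View pics/topc.png

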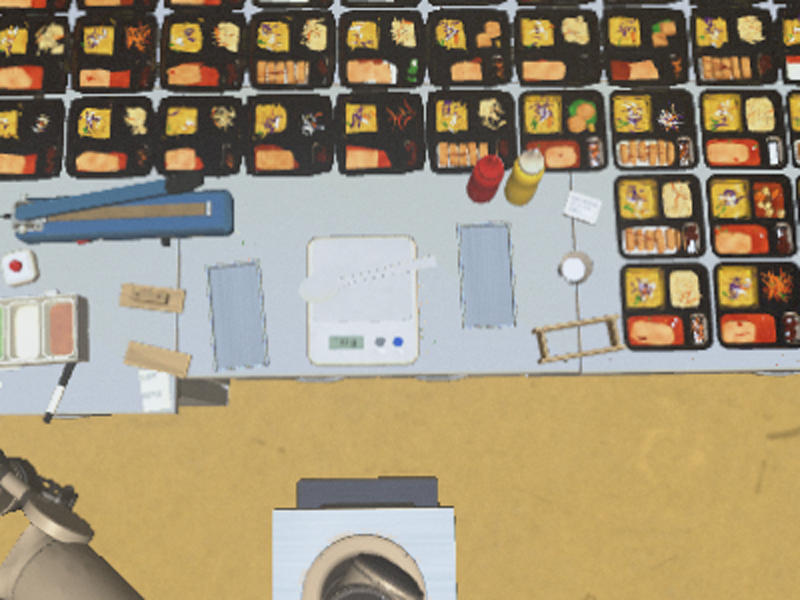

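The top view (crop = full minus (120,60), ×2) shows the scale at about (362,300). The spoon lies on it with its bowl at (315,290) and handle end at (435,262). The rests are at (238,315) and (487,275), the lid with bar at (152,297), the base board at (158,358) and the frame at (578,338).

```bash
cat > h.py <<'E'
import numpy as np, cv2
from bench import arm
from scipy.spatial.transform import Rotation as Ro
def world(uv,z,c):
    """pixels -> world points on the plane of height z (array or scalar)"""
    p=cv2.undistortPoints(np.float64(uv).reshape(-1,1,2),c["mtx"],np.array([c["k1"],0,0,0.]))[:,0]
    d=np.c_[p,np.ones(len(p))]@c["R"]; o=-c["R"].T@c["t"]
    return o+d*((z-o[2])/d[:,2])[:,None]
def pix(X,c):
    return cv2.projectPoints(np.float64(X).reshape(-1,1,3),cv2.Rodrigues(c["R"])[0],np.float64(c["t"]),c["mtx"],np.array([c["k1"],0,0,0.]))[0][:,0]
def down(yaw):
    """tool pointing down; closing line (tool y) at angle yaw from world x, deg"""
    a=np.radians(yaw);y=np.array([np.cos(a),np.sin(a),0]);z=np.array([0,0,-1.])
    return np.c_[np.cross(y,z),y,z]
def go(pos,yaw,s=None):
    """shift (tool axes, mm) and turn (deg) from the present pose to pos, closing line yaw"""
    s=s or arm.read_state(); R=Ro.from_rotvec(s["tool_rot"])
    T=min((Ro.from_matrix(down(y)) for y in(yaw,yaw+180)),key=lambda q:(R.inv()*q).magnitude())
    sh=R.inv().apply(np.array(pos)-s["position"])*1000; tn=np.degrees((R.inv()*T).as_rotvec())
    n=int(np.ceil(max(np.linalg.norm(sh)/38,np.linalg.norm(tn)/7)))
    print("shift mm",sh.round(1),"turn",tn.round(2),"rows",n,"per row",(sh/n).round(2),(tn/n).round(2))
def state():
    s=arm.read_state();R=Ro.from_rotvec(s["tool_rot"]).as_matrix()
    print("t",round(s["time_s"],2),"p",s["position"].round(4),"yaw(y)",np.degrees(np.arctan2(R[1,1],R[0,1])).round(2),"zaxis",R[:,2].round(3),"gap",round(s["finger_gap"],3),"F",s["ft_force"].round(1),"ff",round(s["finger_force"],1),"q",s["qpos"].round(2))
    return s
E
python3 - <<'E'
from h import *
c=arm.get_calibration("top")
def w(n,pts,z): print(n,world(np.array(pts)/2+[120,60],z,c)[:,:2].round(3).tolist())
w("restL",[(207,265),(262,260),(270,365),(218,370)],.019)
w("restR",[(457,224),(508,222),(517,326),(463,325)],.019)
w("scale",[(307,237),(418,237),(415,363),(310,363)],.03)
w("spoon",[(301,290),(436,262)],.05)
w("lid",[(122,284),(185,287),(183,311),(120,306)],.012)
w("base",[(130,341),(191,354),(186,375),(124,362)],.014)
w("frame",[(532,330),(615,316),(624,346),(540,361)],.044)
w("cups",[(575,267)],.049)
s=state()
cw=arm.get_calibration("wrist");R=Ro.from_rotvec(s["tool_rot"]).as_matrix()
print(cw["mtx"],cw["k1"],"cam in tool",R.T@(-cw["R"].T@cw["t"]-s["position"]),(cw["R"]@R).round(3))
go((0.42,0.0,0.3),90);go((0.40,0.33,0.3),90)
E
```

```text
restL [[0.583, 0.276], [0.591, 0.177], [0.401, 0.161], [0.393, 0.253]]
restR [[0.652, -0.179], [0.655, -0.272], [0.464, -0.281], [0.467, -0.184]]
scale [[0.63, 0.094], [0.627, -0.107], [0.4, -0.096], [0.402, 0.089]]
spoon [[0.53, 0.103], [0.576, -0.137]]
lid [[0.551, 0.432], [0.544, 0.317], [0.5, 0.32], [0.511, 0.435]]
base [[0.447, 0.414], [0.422, 0.303], [0.385, 0.311], [0.41, 0.423]]
frame [[0.453, -0.303], [0.476, -0.451], [0.422, -0.464], [0.399, -0.314]]
cups [[0.564, -0.384]]
t 0.1 p [0.2142 0.4789 0.2447] yaw(y) 65.89 zaxis [-0.001 -0.001 -1.   ] gap 0.997 F [0.1 0.1 0. ] ff 0.0 q [ 1.    0.34  1.52  0.    1.28 -0.15]
[[335.19241147   0.         315.82967744]
 [  0.         335.19241147 197.81623401]
 [  0.           0.           1.        ]] -0.061359482504705486 cam in tool [ 0.0711805  -0.0006728  -0.12806558] [[-0.     1.     0.   ]
 [-0.961 -0.    -0.278]
 [-0.278 -0.     0.961]]
shift mm [-383.4 -353.2  -54.9] turn [ -0.07  -0.03 -24.11] rows 14 per row [-27.39 -25.23  -3.92] [-0.01 -0.   -1.72]
shift mm [-230.4  -60.1  -55.3] turn [ -0.07  -0.03 -24.11] rows 7 per row [-32.91  -8.59  -7.9 ] [-0.01 -0.   -3.44]
```

>>> carry_out(
  plan=[0,-0.0329,-0.0086,-0.0079,0,0,-3.44,0,-0.0329,-0.0086,-0.0079,0,0,-3.44,0,-0.0329,-0.0086,-0.0079,0,0,-3.44,0,-0.0329,-0.0086,-0.0079,0,0,-3.44,0,-0.0329,-0.0086,-0.0079,0,0,-3.44,0,-0.0329,-0.0086,-0.0079,0,0,-3.44,0,-0.0329,-0.0086,-0.0079,0,0,-3.44,0,0,0,0,0,0,0,0,0,0,0,0,0,0],
)

```text
time_s: 0.85
position: [0.4235, 0.3658, 0.3]
tool_rot: [-0.006, -3.141, 0.0]
ft_force: [-0.9, 0.3, -0.1]
finger_gap: 0.999
finger_force: 0.0
```

```bash
cat > shot.py <<'E'
import sys; from h import *
import pickle
n=sys.argv[1]; s=state(); c=arm.get_calibration("wrist"); im=arm.capture("wrist")[:,:,::-1]
cv2.imwrite(f"pics/{n}.png",im); pickle.dump(c,open(f"pics/{n}.pkl","wb"))
E
python3 shot.py w1
```

```text
t 0.85 p [0.4235 0.3658 0.3   ] yaw(y) 89.78 zaxis [-0.001 -0.    -1.   ] gap 0.999 F [-0.9  0.3 -0.1] ff 0.0 q [ 0.58  0.37  1.33  0.    1.44 -0.99]
```

View pics/w1.png

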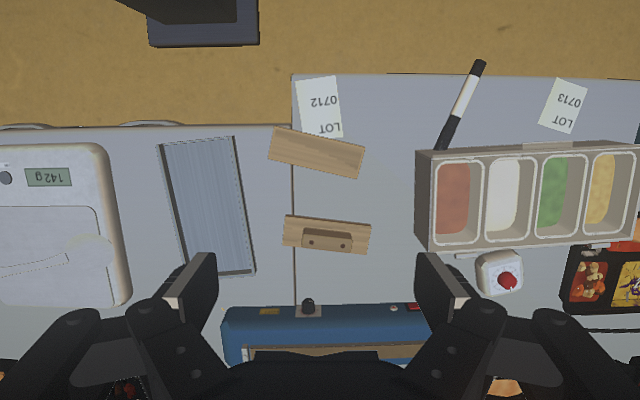

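The wrist view has image-down as world +x and image-right as world +y. It shows the base board at (317,152), the lid at (327,238) with its bar up, the left rest at (207,205), and the scale's left half at far left. Next I'll view the right side.

>>> carry_out(
  plan=[0,0,-0.04,0,0,0,0,0,0,-0.04,0,0,0,0,0,0,-0.04,0,0,0,0,0,0,-0.04,0,0,0,0,0,0,-0.04,0,0,0,0,0,0,-0.04,0,0,0,0,0,0,-0.04,0,0,0,0,0,0,-0.04,0,0,0,0,0,0,-0.04,0,0,0,0,0,0,-0.04,0,0,0,0,0,0,-0.04,0,0,0,0,0,0,-0.04,0,0,0,0],
)

```text
time_s: 1.9
position: [0.421, -0.1136, 0.3004]
tool_rot: [0.001, -3.141, -0.001]
ft_force: [1.5, 0.7, -0.1]
finger_gap: 0.999
finger_force: 0.0
```

>>> carry_out(
  plan=[0,0,-0.02,0,0,0,0,0,0,0,0,0,0,0,0,0,0,0,0,0,0],
)

```text
time_s: 2.15
position: [0.4215, -0.1327, 0.3001]
tool_rot: [-0.003, -3.141, -0.002]
ft_force: [1.0, -0.2, 0.2]
finger_gap: 0.998
finger_force: 0.0
```

```bash
python3 shot.py w2
```

```text
t 2.15 p [ 0.4215 -0.1327  0.3001] yaw(y) 89.89 zaxis [-0.001  0.001 -1.   ] gap 0.998 F [ 1.  -0.2  0.2] ff 0.0 q [-0.48  0.15  1.63  0.    1.36 -2.05]
```

View pics/w2.png

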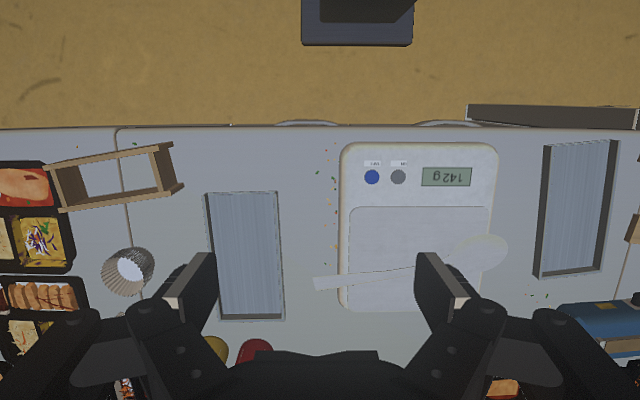

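```bash
cat >> h.py <<'E'
def box(x,y,z0,z1): return [(a*x/2,b*y/2,c) for a in(-1,1) for b in(-1,1) for c in(z0,z1)]
def place(P,q):
    a=np.radians(q[2]);c,s=np.cos(a),np.sin(a);P=np.array(P)
    return np.c_[q[0]+c*P[:,0]-s*P[:,1],q[1]+s*P[:,0]+c*P[:,1],P[:,2]]
def fit(mask_hull,P,q0,c,z=0):
    """pose x,y,deg whose projected hull covers mask_hull best"""
    from scipy.optimize import minimize
    P=np.array(P)+[0,0,z]
    m=cv2.convexHull(np.float32(mask_hull)); am=cv2.contourArea(m)
    def f(v):
        h=cv2.convexHull(np.float32(pix(place(P,[v[0]/100,v[1]/100,v[2]]),c)))
        i=cv2.intersectConvexConvex(m,h)[0]; return 1-i/(am+cv2.contourArea(h)-i)
    v0=np.array([q0[0]*100,q0[1]*100,q0[2]])
    r=minimize(f,v0,method="Nelder-Mead",options=dict(initial_simplex=v0+np.array([[0,0,0],[1,0,0],[0,1,0],[0,0,5]])))
    return np.array([r.x[0]/100,r.x[1]/100,r.x[2]]),1-r.fun
def wood(im,roi):
    hsv=cv2.cvtColor(im,cv2.COLOR_BGR2HSV); m=cv2.inRange(hsv,(8,55,40),(28,200,255))
    k=np.zeros_like(m);x0,y0,x1,y1=roi;k[y0:y1,x0:x1]=m[y0:y1,x0:x1]
    k=cv2.morphologyEx(k,cv2.MORPH_OPEN,np.ones((3,3)))
    n,l,st,_=cv2.connectedComponentsWithStats(k); i=1+np.argmax(st[1:,4]); print("mask",st[i])
    return np.argwhere(l==i)[:,::-1].astype(np.float32)
LID=box(.042,.116,0,.012)+box(.020,.064,.012,.038); BASE=box(.042,.116,0,.014); FRAME=box(.062,.152,0,.044)
E
python3 - <<'E'
from h import *; import pickle
i1=cv2.imread("pics/w1.png");c1=pickle.load(open("pics/w1.pkl","rb"))
i2=cv2.imread("pics/w2.png");c2=pickle.load(open("pics/w2.pkl","rb"))
print("base",fit(wood(i1,(255,115,380,190)),BASE,(.416,.362,10),c1))
print("lid",fit(wood(i1,(270,205,385,265)),LID,(.526,.376,0),c1))
print("frame",fit(wood(i2,(42,135,195,220)),FRAME,(.437,-.383,10),c2))
def w(n,p,z,c): print(n,world(p,z,c)[:,:2].round(4).tolist())
w("restR rim",[(204,192),(276,191),(285,319),(219,321)],.019,c2)
w("restL w1",[(157,145),(232,136),(256,271),(186,279)],.019,c1)
w("restL w2",[(545,145),(619,140),(601,268),(535,277)],.019,c2)
w("plat",[(350,206),(487,206),(487,310),(349,309)],.039,c2)
w("scale body",[(341,142),(497,142)],.03,c2)
w("spoon tip",[(313,284)],.052,c2);w("bowl end",[(508,245)],.046,c2);w("handle at",[(360,280),(400,272)],.058,c2)
cv2.imwrite("pics/z.png",cv2.resize(i2[130:330,190:530],None,fx=2.3,fy=2.3,interpolation=cv2.INTER_CUBIC))
E
```

```text
mask [ 268  126   97   53 3081]
base (array([  0.41462537,   0.36590735, -13.6148484 ]), np.float64(0.953806898906835))
mask [ 283  215   88   40 2601]
lid (array([ 0.52573658,  0.37876111, -8.97911183]), np.float64(0.920390147256843))
mask [  42  142  141   71 3856]
frame (array([ 0.43842291, -0.38824969,  8.87964308]), np.float64(0.9745476500581497))
restR rim [[0.4601, -0.2752], [0.459, -0.1833], [0.6486, -0.1775], [0.6527, -0.2731]]
restL w1 [[0.4017, 0.1694], [0.3918, 0.2637], [0.5738, 0.2831], [0.5867, 0.1847]]
restL w2 [[0.4, 0.1549], [0.392, 0.2564], [0.574, 0.2757], [0.5854, 0.1764]]
plat [[0.4729, -0.0914], [0.4735, 0.079], [0.6236, 0.102], [0.6184, -0.0886]]
scale body [[0.3964, -0.103], [0.3956, 0.0854]]
spoon tip [[0.5723, -0.1368]]
bowl end [[0.5233, 0.1105]]
handle at [[0.5634, -0.0783], [0.5527, -0.029]]
```

View pics/z.png

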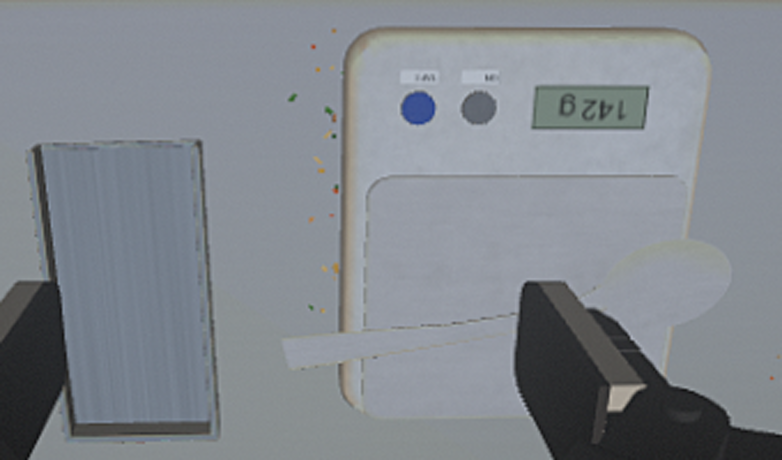

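The zoom shows the spoon's handle lying from (283,350) to the neck, the bowl end at (732,270), the platform's front edge at row 177, and the right rest open at the front. The spoon's length measures 0.252 m, which matches. I'll grip at (0.551,-0.031) with the closing line at about 11°.

```bash
python3 - <<'E'
from h import *
go((.551,-.031,.12),11.2)
go((.551,-.031,.30),11.2)
E
```

```text
shift mm [-129.5  100.8  180.2] turn [ 3.000e-02 -9.000e-02  7.878e+01] rows 12 per row [-10.79   8.4   15.02] [ 0.   -0.01  6.56]
shift mm [-129.4  101.     0.2] turn [ 3.000e-02 -9.000e-02  7.878e+01] rows 12 per row [-10.78   8.42   0.02] [ 0.   -0.01  6.56]
```

>>> carry_out(
  plan=[0,-0.0259,0.0202,0,0,0,0,0,-0.0259,0.0202,0,0,0,0,0,-0.0259,0.0202,0,0,0,0,0,-0.0259,0.0202,0,0,0,0,0,-0.0259,0.0202,0,0,0,0,0,0,0,0.015,0,0,6.56,0,0,0,0.015,0,0,6.56,0,0,0,0.015,0,0,6.56,0,0,0,0.015,0,0,6.56,0,0,0,0.015,0,0,6.56,0,0,0,0.015,0,0,6.56,0,0,0,0.015,0,0,6.56],
)

```text
time_s: 3.2
position: [0.5509, -0.0296, 0.195]
tool_rot: [-1.23, -2.89, -0.001]
ft_force: [-0.3, -0.4, 0.2]
finger_gap: 0.998
finger_force: 0.0
```

>>> carry_out(
  plan=[0,0,0,0.015,0,0,6.56,0,0,0,0.015,0,0,6.56,0,0,0,0.015,0,0,6.56,0,0,0,0.015,0,0,6.56,0,0,0,0.015,0,0,6.56,0,0,0,0,0,0,0,0,0,0,0,0,0,0],
)

```text
time_s: 3.78
position: [0.5509, -0.0304, 0.1204]
tool_rot: [-1.985, -2.433, 0.001]
ft_force: [0.0, -0.0, 0.2]
finger_gap: 0.999
finger_force: 0.0
```

```bash
python3 shot.py w3; python3 -c "
from h import *
go((.551,-.031,.057),11.2)"
```

```text
t 3.78 p [ 0.5509 -0.0304  0.1204] yaw(y) 11.57 zaxis [-0.002  0.001 -1.   ] gap 0.999 F [ 0.  -0.   0.2] ff 0.0 q [-0.19  0.52  1.62  0.    1.01 -0.4 ]
shift mm [-0.  -0.6 64.2] turn [ 0.02 -0.01  0.37] rows 2 per row [-1.00e-02 -2.90e-01  3.21e+01] [ 0.01 -0.    0.18]
```

View pics/w3.png

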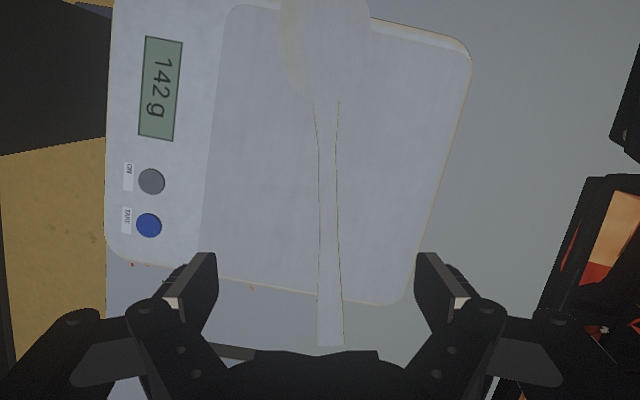

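The wrist view shows the handle between the jaws, running from (326,100) to (331,345), with the platform's back edge going from (470,60) to (410,290).

```bash
python3 - <<'E'
from h import *; import pickle
c=pickle.load(open("pics/w3.pkl","rb"))
p=world([(328,150),(328.5,200),(331,345)],.054,c)[:,:2];print(p)
d=p[0]-p[2];print("heading",np.degrees(np.arctan2(d[1],d[0])),np.linalg.norm(d))
print("tip",world([(331,347)],.052,c)[0,:2])
h=d/np.linalg.norm(d);tip=world([(331,347)],.052,c)[0,:2];print("grip",tip+h*.108)
print("plat",world([(225,8),(204,225),(471,62),(408,300)],.039,c)[:,:2].round(4).tolist())
go(tuple(tip+h*.108)+(.057,),np.degrees(np.arctan2(h[1],h[0]))-90)
E
```

```text
[[ 0.54817078  0.01302153]
 [ 0.55481985 -0.01652241]
 [ 0.5789678  -0.11982961]]
heading 103.0515459999434 0.1363740529925913
tip [ 0.57978181 -0.12315423]
grip [ 0.55539243 -0.01794416]
plat [[0.4744, 0.0793], [0.4781, -0.0546], [0.6215, 0.08], [0.6284, -0.0828]]
shift mm [11.9  6.3 64.2] turn [ 0.02 -0.01 -1.48] rows 2 per row [ 5.94  3.17 32.1 ] [ 0.01 -0.   -0.74]
```

>>> carry_out(
  plan=[0,0.002,0.006,0.032,0,0,-0.9,0,0,0,0.0315,0,0,0,0,0,0,0,0,0,0,1,0,0,0,0,0,0,1,0,0,0,0,0,0,1,0,0,0,0,0,0,1,0,0,0,0,0,0,1,0,0,0,0,0,0,1,0,0,0,0,0,0,1,0,0,0,0,0,0,1,0,0,0,0,0,0,1,0,0,0,0,0,0],
)

```text
time_s: 4.83
position: [0.5574, -0.0294, 0.058]
tool_rot: [1.973, 2.444, 0.001]
ft_force: [-1.6, 0.5, 6.9]
finger_gap: 0.092
finger_force: 58.6
```

```bash
python3 -c "
from h import *
state()"
```

```text
t 4.83 p [ 0.5574 -0.0294  0.058 ] yaw(y) 12.17 zaxis [ 0.001 -0.    -1.   ] gap 0.092 F [-1.6  0.5  6.9] ff 58.6 q [-0.19  0.61  1.65 -0.    0.87 -0.4 ]
```

>>> carry_out(
  plan=[1,0,0,-0.027,0,0,0,1,0,0,-0.027,0,0,0,1,0,0,-0.027,0,0,0,1,0.0298,-0.0184,0,0,0,0,1,0.0298,-0.0184,0,0,0,0,1,0.0298,-0.0184,0,0,0,0,1,0.0298,-0.0184,0,0,0,0,1,0.0298,-0.0184,0,0,0,0,1,0.0298,-0.0184,0,0,0,0,1,0,0,0,0,0,6.7,1,0,0,0,0,0,6.7,1,0,0,0,0,0,6.7],
)

```text
time_s: 5.83
position: [0.411, 0.1229, 0.1383]
tool_rot: [2.374, 2.057, 0.0]
ft_force: [-0.2, 0.6, -0.9]
finger_gap: 0.096
finger_force: 58.7
```

>>> carry_out(
  plan=[1,0,0,0,0,0,6.7,1,0,0,0,0,0,6.7,1,0,0,0,0,0,6.7,1,0,0,0,0,0,6.7,1,0,0,0,0,0,6.7,1,0,0,0,0,0,6.7,1,0,0,0,0,0,6.7,1,0,0,0,0,0,6.7,1,0,0,0,0,0,6.7,1,0,0,0,0,0,6.7,1,0,0,0,0,0,6.7,1,0,0,0,0,0,6.7],
)

```text
time_s: 6.83
position: [0.4113, 0.1223, 0.1381]
tool_rot: [-3.141, -0.036, 0.0]
ft_force: [0.4, 0.1, -1.3]
finger_gap: 0.096
finger_force: 58.7
```

>>> carry_out(
  plan=[1,0,0,0,0,0,0,1,0,0,0,0,0,0,1,0,0,0,0,0,0],
)

```text
time_s: 7.08
position: [0.4114, 0.1223, 0.1381]
tool_rot: [-3.141, -0.051, 0.0]
ft_force: [0.6, 0.3, -0.9]
finger_gap: 0.092
finger_force: 58.7
```

```bash
python3 shot.py w4; python3 -c "
from h import *
go((.487,-.2275,.06),91.5)
cv2.imwrite('pics/top4.png',cv2.resize(arm.capture('top')[150:260,250:420,::-1],None,fx=3,fy=3))"
```

```text
t 7.08 p [0.4114 0.1223 0.1381] yaw(y) -88.16 zaxis [-0.  0. -1.] gap 0.092 F [ 0.6  0.3 -0.9] ff 58.7 q [0.11 0.3  1.93 0.   0.91 1.65]
shift mm [ 64.5 352.   78.1] turn [-0.    0.    0.31] rows 10 per row [ 6.45 35.2   7.81] [-0.    0.    0.03]
```

View pics/w4.png

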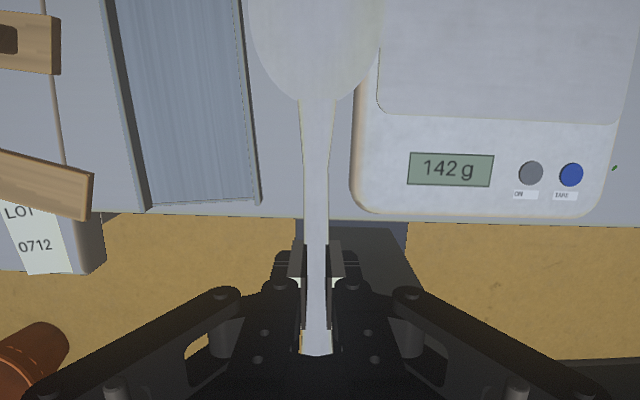

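The spoon is held, heading +x. I had the sign of tool x wrong, so it sits left of the scale, clear of everything. Moving it over to the right rest.

>>> carry_out(
  plan=[1,0.0064,0.0352,0,0,0,0,1,0.0064,0.0352,0,0,0,0,1,0.0064,0.0352,0,0,0,0,1,0.0064,0.0352,0,0,0,0,1,0.0064,0.0352,0,0,0,0,1,0.0064,0.0352,0,0,0,0,1,0.0064,0.0352,0,0,0,0,1,0.0064,0.0352,0,0,0,0,1,0.0064,0.0352,0,0,0,0,1,0.0064,0.0352,0,0,0,0,1,0,0,0,0,0,0,1,0,0,0,0,0,0],
)

```text
time_s: 8.18
position: [0.4855, -0.2294, 0.1376]
tool_rot: [-3.141, -0.042, 0.0]
ft_force: [0.7, 1.1, -1.3]
finger_gap: 0.09
finger_force: 58.9
```

```bash
python3 shot.py w5; python3 -c "
from h import *
go((.487,-.2275,.06),91.5)"
```

```text
t 8.18 p [ 0.4855 -0.2294  0.1376] yaw(y) -88.45 zaxis [-0.  0. -1.] gap 0.09 F [ 0.7  1.1 -1.3] ff 58.9 q [-0.58  0.47  1.64  0.    1.03  0.96]
shift mm [ 1.9 -0.3 77.6] turn [-0.06  0.05  0.12] rows 3 per row [ 0.65 -0.09 25.85] [-0.02  0.02  0.04]
```

View pics/w5.png

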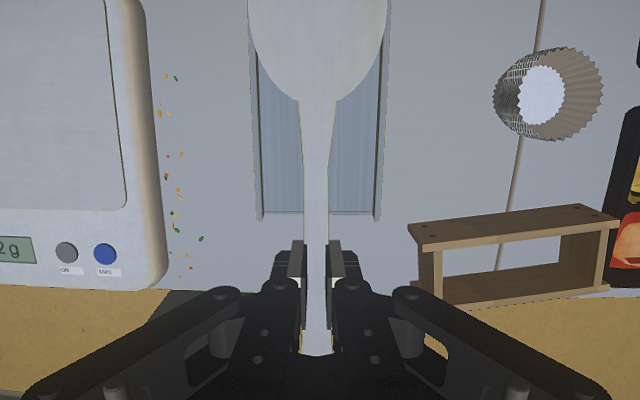

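The spoon is centred over the right rest (its walls at columns 255 and 382, the spoon at 317). Lowering it.

>>> carry_out(
  plan=[1,0.001,0,0.025,0,0,0,1,0.001,0,0.025,0,0,0,1,0,0,0.025,0,0,0,1,0,0,0.025,0,0,0,1,0,0,0.01,0,0,0,1,0,0,0.005,0,0,0,1,0,0,0,0,0,0,1,0,0,0,0,0,0],
)

```text
time_s: 8.9
position: [0.4878, -0.2269, 0.0242]
tool_rot: [3.141, 0.047, 0.001]
ft_force: [-0.4, 0.9, -0.2]
finger_gap: 0.097
finger_force: 58.9
```

```bash
python3 -c "
from h import *
state()"
```

```text
t 8.9 p [ 0.4878 -0.2269  0.0242] yaw(y) -88.27 zaxis [ 0. -0. -1.] gap 0.097 F [-0.4  0.9 -0.2] ff 58.9 q [-0.58  0.64  1.73  0.    0.77  0.96]
```

>>> carry_out(
  plan=[1,0,0,0.0025,0,0,0,1,0,0,0,0,0,0,0.6,0,0,0,0,0,0,0.6,0,0,0,0,0,0,0.6,0,0,0,0,0,0,0.6,0,0,0,0,0,0,0.6,0,0,-0.02,0,0,0,0.6,0,0,-0.04,0,0,0,0.6,0,0,-0.04,0,0,0,0.6,0,0,-0.04,0,0,0,0,0,0,-0.04,0,0,0,0,0,0,-0.04,0,0,0],
)

```text
time_s: 9.9
position: [0.4873, -0.2273, 0.2426]
tool_rot: [-3.141, -0.045, -0.0]
ft_force: [-0.1, -1.7, -0.5]
finger_gap: 0.665
finger_force: 0.0
```

```bash
python3 shot.py w6; python3 -c "
from h import *
a=(arm.capture('top')[130:270,170:450,::-1])
cv2.imwrite('pics/t6.png',a)
w=cv2.imread('pics/w6.png');b=cv2.resize(a,(640,320),interpolation=cv2.INTER_CUBIC)
cv2.imwrite('pics/v6.png',cv2.resize(np.vstack([w,b]),None,fx=.83,fy=.83))
go((.42,.37,.24),-13.6)
go((.42,.37,.24),90)"
```

```text
t 9.9 p [ 0.4873 -0.2273  0.2426] yaw(y) -88.34 zaxis [ 0.  0. -1.] gap 0.665 F [-0.1 -1.7 -0.5] ff 0.0 q [-0.58  0.37  1.49  0.    1.28  0.96]
shift mm [ -52.8 -601.     2.5] turn [  0.78  -0.26 -74.73] rows 16 per row [ -3.3  -37.56   0.15] [ 0.05 -0.02 -4.67]
shift mm [ -52.8 -601.     2.5] turn [ 0.42 -0.64  1.67] rows 16 per row [ -3.3  -37.56   0.15] [ 0.03 -0.04  0.1 ]
```

View pics/v6.png

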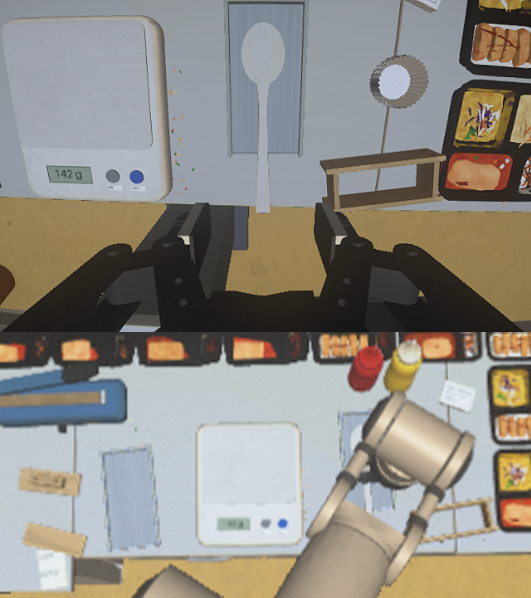

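The spoon lies as asked, bowl inside the right rest and handle out of the front. Now the base board, with a look at the scale on the way.

```bash
python3 -c "
from h import *
go((.46,0,.26),-90)"
```

```text
shift mm [ -23.4 -229.9  -14.4] turn [ 0.42 -0.64  1.67] rows 7 per row [ -3.34 -32.84  -2.06] [ 0.06 -0.09  0.24]
```

>>> carry_out(
  plan=[0,-0.0033,-0.0328,-0.002,0,0,0.24,0,-0.0033,-0.0328,-0.002,0,0,0.24,0,-0.0033,-0.0328,-0.002,0,0,0.24,0,-0.0033,-0.0328,-0.002,0,0,0.24,0,-0.0033,-0.0328,-0.002,0,0,0.24,0,-0.0033,-0.0328,-0.002,0,0,0.24,0,-0.0033,-0.0328,-0.002,0,0,0.24,0,0,0,0,0,0,0,0,0,0,0,0,0,0,0,0,0,0,0,0,0],
)

```text
time_s: 10.83
position: [0.4608, 0.0013, 0.2542]
tool_rot: [3.141, 0.0, -0.0]
ft_force: [-0.0, -0.5, 0.3]
finger_gap: 1.001
finger_force: 0.0
```

```bash
python3 shot.py w7;python3 -c "
from h import *
go((.4,.33,.22),-13.6)"
```

```text
t 10.83 p [0.4608 0.0013 0.2542] yaw(y) -89.99 zaxis [-0. -0. -1.] gap 1.001 F [-0.  -0.5  0.3] ff 0.0 q [-0.16  0.22  1.67 -0.    1.25  1.41]
shift mm [ -61.2 -329.1   34.2] turn [-1.000e-02  3.000e-02 -7.645e+01] rows 11 per row [ -5.56 -29.92   3.11] [-0.    0.   -6.95]
```

View pics/w7.png

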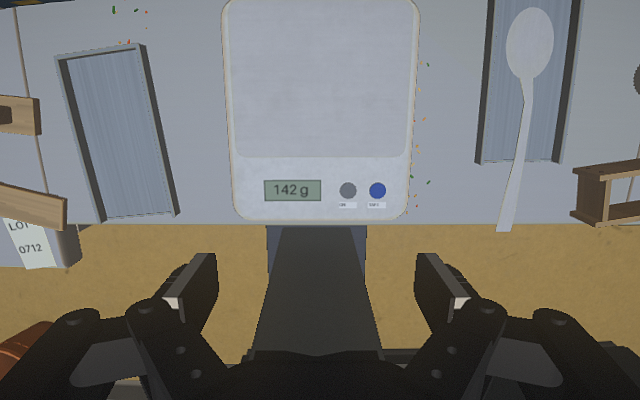

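The view shows the platform's front edge at row 157 with sides at about columns 234 and 410. The left rest's corners are at (55,53), (141,44), (177,214) and (104,223).

```bash
python3 - <<'E'
from h import *; import pickle
c=pickle.load(open("pics/w7.pkl","rb"));g=cv2.cvtColor(cv2.imread("pics/w7.png"),cv2.COLOR_BGR2GRAY).astype(int)
for r in(50,120): print(r,"L",g[r,220:245].tolist(),"R",g[r,398:424].tolist())
for k in (280,380): print(k,"top",g[0:20,k].tolist(),"front",g[150:162,k].tolist(),"body",g[212:226,k].tolist())
def w(n,p,z): print(n,world(p,z,c)[:,:2].round(4).tolist())
w("plat L50,L120,R50,R120",[(231,50),(235,120),(412,50),(407,120)],.039)
w("front",[(280,157),(380,157)],.039); w("bodyfront",[(300,221)],.02); w("top",[(280,1),(380,1)],.039)
w("restL",[(55,53),(141,44),(177,214),(104,223)],.019)
E
```

```text
50 L [151, 153, 118, 164, 164, 166, 172, 175, 175, 170, 162, 163, 165, 167, 165, 167, 167, 166, 167, 167, 167, 166, 166, 166, 166] R [165, 163, 164, 163, 165, 164, 163, 164, 164, 165, 164, 164, 161, 165, 173, 172, 170, 166, 162, 153, 149, 153, 152, 151, 151, 151]
120 L [156, 154, 153, 155, 156, 156, 126, 167, 165, 169, 174, 182, 179, 174, 160, 163, 165, 165, 165, 165, 166, 166, 165, 167, 168] R [165, 166, 166, 166, 166, 167, 165, 165, 162, 172, 180, 178, 174, 170, 176, 142, 109, 146, 158, 156, 155, 154, 156, 157, 147, 145]
280 top [159, 159, 159, 160, 159, 160, 160, 161, 161, 162, 161, 162, 164, 163, 164, 161, 161, 161, 162, 160] front [169, 170, 168, 169, 168, 170, 167, 176, 181, 181, 180, 183] body [180, 180, 180, 178, 178, 176, 173, 169, 161, 156, 154, 156, 143, 95]
380 top [158, 157, 157, 158, 160, 159, 159, 159, 160, 161, 161, 162, 162, 162, 164, 161, 161, 161, 161, 161] front [168, 168, 168, 170, 170, 169, 171, 177, 182, 182, 182, 183] body [175, 175, 175, 174, 177, 176, 175, 171, 161, 155, 156, 156, 136, 134]
plat L50,L120,R50,R120 [[0.5788, 0.0822], [0.5126, 0.0821], [0.579, -0.0916], [0.5127, -0.091]]
front [[0.475, 0.0378], [0.475, -0.0655]]
bodyfront [[0.3979, 0.019]]
top [[0.6216, 0.0341], [0.6219, -0.0589]]
restL [[0.5842, 0.2756], [0.5894, 0.1799], [0.4059, 0.1615], [0.3943, 0.2519]]
```

>>> carry_out(
  plan=[0,-0.0046,-0.0365,0.0054,0,0,0,0,-0.0046,-0.0365,0.0054,0,0,0,0,-0.0046,-0.0365,0.0054,0,0,0,0,-0.0046,-0.0365,0.0054,0,0,0,0,-0.0046,-0.0365,0.0054,0,0,0,0,-0.0046,-0.0365,0.0054,0,0,0,0,-0.0046,-0.0365,0.0054,0,0,0,0,-0.0046,-0.0365,0.0054,0,0,0,0,-0.0046,-0.0365,0.0054,0,0,0,0,-0.0046,-0.0365,0.0054,0,0,0,0,0,0,0,0,0,-6.95,0,0,0,0,0,0,-6.95],
)

```text
time_s: 11.88
position: [0.4153, 0.3673, 0.1992]
tool_rot: [3.117, 0.389, -0.002]
ft_force: [0.6, -0.0, 0.3]
finger_gap: 1.001
finger_force: 0.0
```

>>> carry_out(
  plan=[0,0,0,0,0,0,-6.95,0,0,0,0,0,0,-6.95,0,0,0,0,0,0,-6.95,0,0,0,0,0,0,-6.95,0,0,0,0,0,0,-6.95,0,0,0,0,0,0,-6.95,0,0,0,0,0,0,-6.95,0,0,0,0,0,0,-6.95,0,0,0,0,0,0,-6.95,0,0,0,0,0,0,0,0,0,0,0,0,0,0],
)

```text
time_s: 12.8
position: [0.4159, 0.3656, 0.2002]
tool_rot: [2.474, 1.936, -0.001]
ft_force: [0.9, -0.3, -0.6]
finger_gap: 0.999
finger_force: 0.0
```

```bash
python3 shot.py w8
```

```text
t 12.8 p [0.4159 0.3656 0.2002] yaw(y) -13.89 zaxis [-0. -0. -1.] gap 0.999 F [ 0.9 -0.3 -0.6] ff 0.0 q [ 0.58  0.43  1.51 -0.    1.2   0.83]
```

View pics/w8.png

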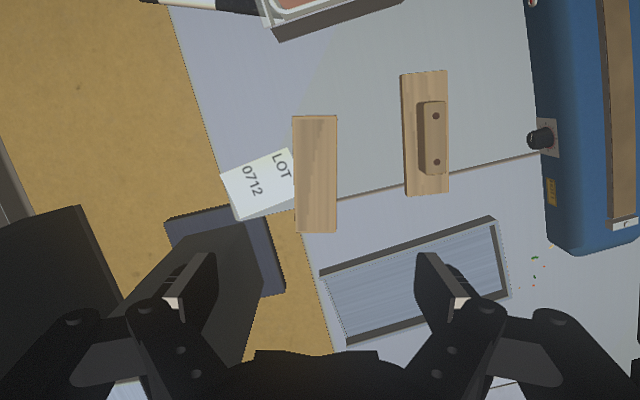

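The base board is at (315,173), aligned with the jaws, and the lid is at (425,132).

```bash
python3 - <<'E'
from h import *; import pickle
i1=cv2.imread("pics/w8.png");c1=pickle.load(open("pics/w8.pkl","rb"))
b,q=fit(wood(i1,(288,105,342,240)),BASE,(.416,.364,-13),c1);print("base",b,q)
print("lid",fit(wood(i1,(390,60,455,205)),LID,(.526,.376,-9),c1))
c=world([(293,115),(337,115),(335,233),(296,232)],.014,c1)[:,:2];print(c.round(4).tolist(),c.mean(0))
go((b[0],b[1],.08),b[2]);go((b[0],b[1],.017),b[2])
E
```

```text
mask [ 288  116   49  124 5277]
base [  0.41256963   0.36472929 -13.92716424] 0.9174674272046548
mask [ 400   70   49  127 5630]
lid (array([ 0.52516694,  0.37856056, -7.13317603]), np.float64(0.957338285350434))
[[0.4087, 0.427], [0.4478, 0.4173], [0.4199, 0.3049], [0.3821, 0.3154]] [0.41463    0.36615214]
shift mm [ -1.8  -2.8 120.3] turn [-0.01  0.02  0.04] rows 4 per row [-0.44 -0.69 30.07] [-0.    0.    0.01]
shift mm [ -1.8  -2.7 183.3] turn [-0.01  0.02  0.04] rows 5 per row [-0.35 -0.55 36.66] [-0.    0.    0.01]
```

>>> carry_out(
  plan=[0,0,-0.0012,0.038,0,0,0,0,0,0,0.038,0,0,0,0,0,0,0.038,0,0,0,0,0,0,0.038,0,0,0,0,0,0,0.024,0,0,0,0,0,0,0.01,0,0,0,0,0,0,0,0,0,0,0.6,0,0,0,0,0,0,0.6,0,0,0,0,0,0,1,0,0,0,0,0,0,1,0,0,0,0,0,0,1,0,0,0,0,0,0],
)

```text
time_s: 13.85
position: [0.4148, 0.3676, 0.0167]
tool_rot: [2.468, 1.943, 0.006]
ft_force: [-0.7, -1.2, 7.3]
finger_gap: 0.471
finger_force: 61.0
```

```bash
python3 -c "
from h import *
state()"
```

```text
t 13.85 p [0.4148 0.3676 0.0167] yaw(y) -13.59 zaxis [ 0.003  0.002 -1.   ] gap 0.471 F [-0.7 -1.2  7.3] ff 61.0 q [0.59 0.67 1.69 0.   0.77 0.82]
```

>>> carry_out(
  plan=[1,0,0,-0.01,0,0,0,1,0,0,-0.03,0,0,0,1,0,0,-0.035,0,0,0,1,0,0,-0.035,0,0,0,1,0,0,-0.03,0,0,0,1,0,0,0,0,0,-6.8,1,0,0,0,0,0,-6.8,1,0,0,0,0,0,0,1,0,0,0,0,0,0],
)

```text
time_s: 14.6
position: [0.4136, 0.3668, 0.1554]
tool_rot: [2.225, 2.218, 0.001]
ft_force: [-0.8, -0.4, -1.1]
finger_gap: 0.471
finger_force: 61.0
```

```bash
python3 -c "
from h import *
state();go((.5495,-.003,.15),0)"
```

```text
t 14.6 p [0.4136 0.3668 0.1554] yaw(y) -0.18 zaxis [ 0.001  0.    -1.   ] gap 0.471 F [-0.8 -0.4 -1.1] ff 61.0 q [0.59 0.48 1.58 0.   1.09 0.59]
shift mm [-369.4  137.1    5.3] turn [ 0.03 -0.03 -0.18] rows 11 per row [-33.58  12.46   0.48] [ 0.   -0.   -0.02]
```

>>> carry_out(
  plan=[1,-0.0336,0.0125,0,0,0,0,1,-0.0336,0.0125,0,0,0,0,1,-0.0336,0.0125,0,0,0,0,1,-0.0336,0.0125,0,0,0,0,1,-0.0336,0.0125,0,0,0,0,1,-0.0336,0.0125,0,0,0,0,1,-0.0336,0.0125,0,0,0,0,1,-0.0336,0.0125,0,0,0,0,1,-0.0336,0.0125,0,0,0,0,1,-0.0336,0.0125,0,0,0,0,1,-0.0336,0.0125,0,0,0,0,1,0,0,0,0,0,0],
)

```text
time_s: 15.6
position: [0.5534, -0.0084, 0.1545]
tool_rot: [2.229, 2.21, -0.0]
ft_force: [0.0, -0.3, -0.3]
finger_gap: 0.47
finger_force: 60.9
```

```bash
python3 shot.py w9; python3 -c "
from h import *
go((.5495,-.003,.065),0)
import pickle
c=pickle.load(open('pics/w9.pkl','rb'))
a=cv2.imread('pics/w9.png')
b=box(.15,.176,.039,.039)
for p in pix(place(b,(.5495,-.0045,0)),c): cv2.circle(a,tuple(int(v) for v in p),4,(0,0,255),1)
cv2.imwrite('pics/v9.png',a)"
```

```text
t 15.6 p [ 0.5534 -0.0084  0.1545] yaw(y) -0.48 zaxis [ 0.002 -0.002 -1.   ] gap 0.47 F [ 0.  -0.3 -0.3] ff 60.9 q [-0.15  0.48  1.58 -0.    1.08 -0.14]
shift mm [ 2.7 -2.6 89.3] turn [-0.    0.02 -0.44] rows 3 per row [ 0.91 -0.88 29.76] [-0.    0.01 -0.15]
```

View pics/v9.png

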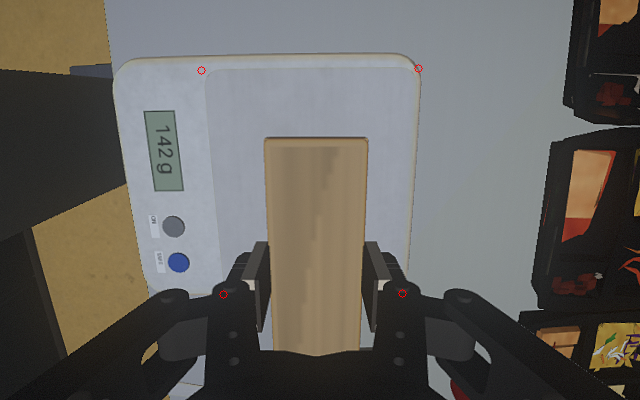

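The board is held flat and the projected platform corners match to about 2 mm. Lowering.

>>> carry_out(
  plan=[1,0.0027,-0.0015,0.03,0,0,-0.4,1,0,0,0.03,0,0,0,1,0,0,0.028,0,0,0,1,0,0,0.003,0,0,0,1,0,0,0.003,0,0,0,1,0,0,0.002,0,0,0,1,0,0,0,0,0,0,1,0,0,0,0,0,0],
)

```text
time_s: 16.32
position: [0.5508, 0.0002, 0.0601]
tool_rot: [2.212, 2.228, 0.003]
ft_force: [0.0, 0.2, -0.2]
finger_gap: 0.47
finger_force: 60.9
```

```bash
python3 -c "
from h import *
state();go((.55,-.003,.0555),0)"
```

```text
t 16.32 p [5.508e-01 2.000e-04 6.010e-02] yaw(y) 0.42 zaxis [ 0.003 -0.    -1.   ] gap 0.47 F [ 0.   0.2 -0.2] ff 60.9 q [-0.14  0.6   1.68  0.    0.86 -0.15]
shift mm [-3.2 -0.9  4.6] turn [0.15 0.01 0.42] rows 1 per row [-3.17 -0.87  4.61] [0.15 0.01 0.42]
```

>>> carry_out(
  plan=[1,-0.002,0,0.002,0,0,0,1,0,0,0.002,0,0,0,1,0,0,0,0,0,0,1,0,0,0,0,0,0,1,0,0,0,0,0,0,1,0,0,0,0,0,0],
)

```text
time_s: 16.82
position: [0.5506, -0.0023, 0.0555]
tool_rot: [2.212, 2.228, 0.002]
ft_force: [-0.1, -1.4, 6.4]
finger_gap: 0.472
finger_force: 61.7
```

```bash
python3 -c "
from h import *
state();go((.55,-.003,.0555),0)"
```

```text
t 16.82 p [ 0.5506 -0.0023  0.0555] yaw(y) 0.4 zaxis [ 0.002 -0.    -1.   ] gap 0.472 F [-0.1 -1.4  6.4] ff 61.7 q [-0.14  0.61  1.68 -0.    0.85 -0.15]
shift mm [-0.7 -0.6  0. ] turn [0.11 0.02 0.4 ] rows 1 per row [-0.65 -0.57  0.02] [0.11 0.02 0.4 ]
```

>>> carry_out(
  plan=[0,0,0,-0.001,0,0,0,0,0,0,0,0,0,0,0,0,0,0,0,0,0,0,0,0,0,0,0,0,0,0,0,0,0,0,0,0,0,-0.03,0,0,0,0,0,0,-0.04,0,0,0,0,0,0,-0.04,0,0,0,0,0,0,-0.04,0,0,0,0,0,0,-0.04,0,0,0,0,0,0,0,0,0,0,0,0,0,0,0,0,0],
)

```text
invalid input
```

```bash
python3 shot.py w10; python3 - <<'E'
from h import *; import pickle
i=cv2.imread("pics/w10.png");c=pickle.load(open("pics/w10.pkl","rb"))
b,q=fit(wood(i,(180,60,480,345)),BASE,(.55,-.004,0),c,z=.039);print("base",b,q)
for P,qq in((BASE,b),):
    for p in pix(place(np.array(P)+[0,0,.039],qq),c): cv2.circle(i,tuple(int(v) for v in p),3,(0,0,255),1)
for p in pix(place(box(.15,.176,.039,.039),(.5495,-.0045,0)),c): cv2.circle(i,tuple(int(v) for v in p),3,(255,0,0),1)
cv2.imwrite('pics/v10.png',i)
go((.438,-.388,.22),8.9)
E
```

```text
t 16.82 p [ 0.5506 -0.0023  0.0555] yaw(y) 0.4 zaxis [ 0.002 -0.    -1.   ] gap 0.472 F [-0.1 -1.4  6.4] ff 61.7 q [-0.14  0.61  1.68 -0.    0.85 -0.15]
mask [  264   137   104   208 19911]
base [ 0.54984735 -0.00486668  0.47548731] 0.8478565971179218
shift mm [-384.9 -115.  -164.5] turn [ 0.11  0.03 -8.49] rows 12 per row [-32.08  -9.58 -13.71] [ 0.01  0.   -0.71]
```

View pics/v10.png

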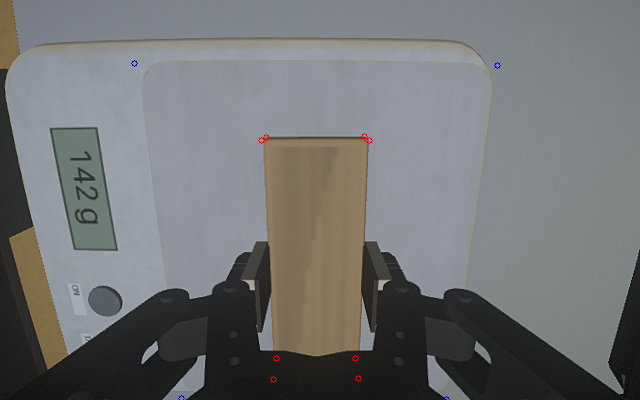

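The move was refused for a bad row count. The picture shows the board centred on the platform (front edge at column 142, back edge at 491, board from 265 to 368). Releasing.

>>> carry_out(
  plan=[0,0,0,-0.001,0,0,0,0,0,0,0,0,0,0,0,0,0,0,0,0,0,0,0,0,0,0,0,0,0,0,0,-0.02,0,0,0,0,0,0,-0.035,0,0,0,0,0,0,-0.04,0,0,0,0,0,0,-0.04,0,0,0,0,0,0,-0.04,0,0,0,0,0,0,0,0,0,0,0,0,0,0,0,0,0],
)

```text
time_s: 17.78
position: [0.551, -0.0021, 0.2331]
tool_rot: [2.21, 2.226, 0.005]
ft_force: [-0.5, 0.1, -1.2]
finger_gap: 0.998
finger_force: 0.0
```

```bash
python3 shot.py w11; python3 - <<'E'
from h import *; import pickle
i=cv2.imread("pics/w11.png");c=pickle.load(open("pics/w11.pkl","rb"))
b,q=fit(wood(i,(180,60,480,345)),BASE,(.55,-.004,0),c,z=.039);print("base",b,q)
print(pix(place(np.array(BASE)+[0,0,.039],b),c).round().astype(int).tolist())
go((.438,-.388,.22),8.9)
E
```

```text
t 17.78 p [ 0.551  -0.0021  0.2331] yaw(y) 0.43 zaxis [ 0.006 -0.001 -1.   ] gap 0.998 F [-0.5  0.1 -1.2] ff 0.0 q [-0.14  0.4   1.48  0.    1.26 -0.15]
mask [ 292  118   45  119 5162]
base [ 0.54946206 -0.00524362  0.37756235] 0.9495508856709053
[[294, 233], [293, 238], [292, 118], [291, 119], [334, 233], [335, 238], [336, 118], [337, 119]]
shift mm [-385.2 -114.8   10.8] turn [ 0.06  0.01 -8.48] rows 11 per row [-35.02 -10.43   0.99] [ 0.01  0.   -0.77]
```

>>> carry_out(
  plan=[0,-0.0385,-0.0115,0.001,0,0,0,0,-0.0385,-0.0115,0.001,0,0,0,0,-0.0385,-0.0115,0.001,0,0,0,0,-0.0385,-0.0115,0.001,0,0,0,0,-0.0385,-0.0115,0.001,0,0,0,0,-0.0385,-0.0115,0.001,0,0,0,0,-0.0385,-0.0115,0.001,0,0,0,0,-0.0385,-0.0115,0.001,0,0,0,0,-0.0385,-0.0115,0.001,0,0,0,0,-0.0385,-0.0115,0.001,0,0,-4.2,0,0,0,0,0,0,-4.3,0,0,0,0,0,0,0],
)

```text
time_s: 18.83
position: [0.436, -0.3892, 0.2177]
tool_rot: [-2.04, -2.383, -0.001]
ft_force: [0.1, 0.2, 0.1]
finger_gap: 0.997
finger_force: 0.0
```

>>> carry_out(
  plan=[0,0,0,0,0,0,0,0,0,0,0,0,0,0,0,0,0,0,0,0,0],
)

```text
time_s: 19.08
position: [0.4382, -0.3865, 0.2202]
tool_rot: [-2.041, -2.387, -0.001]
ft_force: [0.2, 0.4, 0.2]
finger_gap: 1.0
finger_force: 0.0
```

```bash
python3 shot.py w12; python3 - <<'E'
from h import *; import pickle
i=cv2.imread("pics/w12.png");c=pickle.load(open("pics/w12.pkl","rb"))
pr=pix(place(FRAME,(.4384,-.388,8.9)),c);x0,y0=pr.min(0).astype(int)-8;x1,y1=pr.max(0).astype(int)+8
print(x0,y0,x1,y1)
h=wood(i,(max(x0,0),max(y0,0),min(x1,640),min(y1,345)))
b,q=fit(h,FRAME,(.4384,-.388,8.9),c);print("frame",b,q)
print("hull",cv2.approxPolyDP(cv2.convexHull(h),3,True)[:,0].tolist(),"model",pix(place(FRAME,b),c).round().astype(int).tolist())
go((b[0],b[1],.05),b[2])
E
```

```text
t 19.08 p [ 0.4382 -0.3865  0.2202] yaw(y) 8.94 zaxis [-0.001  0.001 -1.   ] gap 1.0 F [0.2 0.4 0.2] ff 0.0 q [-0.85  0.47  1.39  0.    1.28 -1.01]
273 88 360 263
mask [ 283   96   70  159 4248]
frame [ 0.43859187 -0.38770848  8.09440348] 0.9789846967816542
hull [[352.0, 97.0], [347.0, 253.0], [287.0, 254.0], [283.0, 98.0]] model [[288, 238], [285, 255], [287, 97], [283, 96], [344, 239], [347, 256], [349, 98], [354, 97]]
shift mm [ -1.3   0.2 170.4] turn [-0.01 -0.04  0.87] rows 5 per row [-2.500e-01  3.000e-02  3.408e+01] [-0.   -0.01  0.17]
```

>>> carry_out(
  plan=[0,-0.001,0,0.038,0,0,0.7,0,0,0,0.038,0,0,0,0,0,0,0.038,0,0,0,0,0,0,0.038,0,0,0,0,0,0,0.03,0,0,0,0,0,0,0.01,0,0,0,0,0,0,0,0,0,0,0.6,0,0,0,0,0,0,0.6,0,0,0,0,0,0,1,0,0,0,0,0,0,1,0,0,0,0,0,0,1,0,0,0,0,0,0],
)

```text
time_s: 20.13
position: [0.4392, -0.39, 0.0313]
tool_rot: [2.053, 2.371, -0.001]
ft_force: [0.8, 0.4, 7.7]
finger_gap: 0.715
finger_force: 67.0
```

```bash
python3 -c "
from h import *
state()"
```

```text
t 20.13 p [ 0.4392 -0.39    0.0313] yaw(y) 8.22 zaxis [ 0.003 -0.004 -1.   ] gap 0.715 F [0.8 0.4 7.7] ff 67.0 q [-0.86  0.69  1.59  0.    0.86 -1.  ]
```

>>> carry_out(
  plan=[1,0,0,-0.01,0,0,0,1,0,0,-0.03,0,0,0,1,0,0,-0.03,0,0,0,1,0,0,-0.035,0,0,0,1,0,0,-0.035,0,0,0,1,0,0,0,0,0,3.9,1,0,0,0,0,0,3.9,1,0,0,0,0,0,0,1,0,0,0,0,0,0],
)

```text
time_s: 20.88
position: [0.4378, -0.3887, 0.1694]
tool_rot: [2.211, 2.231, 0.0]
ft_force: [0.0, -0.0, -1.8]
finger_gap: 0.709
finger_force: 66.0
```

```bash
python3 -c "
from h import *
state();go((.5495,-.0075,.165),0.4)"
```

```text
t 20.88 p [ 0.4378 -0.3887  0.1694] yaw(y) 0.53 zaxis [ 0. -0. -1.] gap 0.709 F [ 0.  -0.  -1.8] ff 66.0 q [-0.86  0.52  1.46  0.    1.16 -0.87]
shift mm [380.2 115.2   4.3] turn [0.02 0.02 0.13] rows 11 per row [34.56 10.48  0.39] [0.   0.   0.01]
```

>>> carry_out(
  plan=[1,0.0346,0.0105,0,0,0,0,1,0.0346,0.0105,0,0,0,0,1,0.0346,0.0105,0,0,0,0,1,0.0346,0.0105,0,0,0,0,1,0.0346,0.0105,0,0,0,0,1,0.0346,0.0105,0,0,0,0,1,0.0346,0.0105,0,0,0,0,1,0.0346,0.0105,0,0,0,0,1,0.0346,0.0105,0,0,0,0,1,0.0346,0.0105,0,0,0,0,1,0.0346,0.0105,0,0,0,0,1,0,0,0,0,0,0],
)

```text
time_s: 21.88
position: [0.5514, -0.0016, 0.1685]
tool_rot: [-2.204, -2.236, -0.003]
ft_force: [-0.6, -0.2, -0.7]
finger_gap: 0.712
finger_force: 66.0
```

>>> carry_out(
  plan=[1,0,0,0,0,0,0,1,0,0,0.02,0,0,0,1,0,0,0.025,0,0,0,1,0,0,0,0,0,0,1,0,0,0,0,0,0,1,0,0,0,0,0,0],
)

```text
time_s: 22.38
position: [0.551, -0.0084, 0.1245]
tool_rot: [2.214, 2.228, 0.001]
ft_force: [0.1, -1.0, -0.2]
finger_gap: 0.713
finger_force: 65.9
```

```bash
python3 shot.py w13;python3 - <<'E'
from h import *; import pickle
go((.5495,-.0075,.10),.4)
i=cv2.imread("pics/w13.png");c=pickle.load(open("pics/w13.pkl","rb"))
s=arm.read_state();z=s["position"][2]-.0313
q=(s["position"][0],s["position"][1]+.0023,.5)
for P,qq,col in((np.array(FRAME)+[0,0,z],q,(0,0,255)),(np.array(box(.048,.122,0,.044))+[0,0,z],q,(0,255,255)),(np.array(BASE)+[0,0,.039],(.5495,-.0052,.4),(255,0,0))):
    for p in pix(place(P,qq),c): cv2.circle(i,tuple(int(v) for v in p),3,col,1)
cv2.imwrite('pics/v13.png',i)
E
```

```text
t 22.38 p [ 0.551  -0.0084  0.1245] yaw(y) 0.38 zaxis [ 0.001 -0.    -1.   ] gap 0.713 F [ 0.1 -1.  -0.2] ff 65.9 q [-0.15  0.51  1.62 -0.    1.01 -0.16]
shift mm [ 0.8 -1.9 24.9] turn [ 0.11  0.02 -0.02] rows 1 per row [ 0.76 -1.88 24.91] [ 0.11  0.02 -0.02]
```

View pics/v13.png

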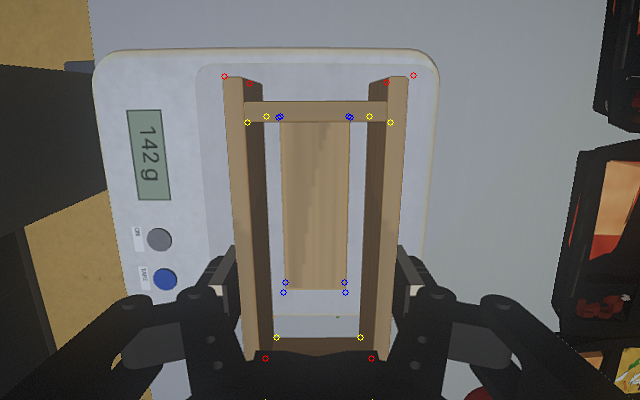

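The frame (inner end edge at row 121, columns 245–387) is over the board (280–349) with less than 1.5 mm of offset. I'll correct that, lower to just above the board, settle and check.

>>> carry_out(
  plan=[1,0.0014,-0.0005,0.015,0,0,0,1,0,0,0.013,0,0,0,1,0,0,0,0,0,0,1,0,0,0,0,0,0,1,0,0,0,0,0,0,1,0,0,0,0,0,0,1,0,0,0,0,0,0,1,0,0,0,0,0,0],
)

```text
time_s: 23.1
position: [0.5504, -0.006, 0.0962]
tool_rot: [2.213, 2.229, 0.001]
ft_force: [-0.5, -0.2, -1.5]
finger_gap: 0.712
finger_force: 66.0
```

```bash
python3 -c "
from h import *
state();go((.5505,-.0070,.0725),0.4)"
```

```text
t 23.1 p [ 0.5504 -0.006   0.0962] yaw(y) 0.42 zaxis [ 0.001 -0.    -1.   ] gap 0.712 F [-0.5 -0.2 -1.5] ff 66.0 q [-0.15  0.55  1.65  0.    0.95 -0.16]
shift mm [-1.   0.  23.7] turn [0.06 0.01 0.02] rows 1 per row [-0.95  0.03 23.73] [0.06 0.01 0.02]
```

>>> carry_out(
  plan=[1,-0.0005,0,0.006,0,0,0,1,0,0,0.005,0,0,0,1,0,0,0.005,0,0,0,1,0,0,0.004,0,0,0,1,0,0,0.002,0,0,0,1,0,0,0,0,0,0,1,0,0,0,0,0,0],
)

```text
time_s: 23.68
position: [0.5501, -0.0065, 0.0734]
tool_rot: [-2.213, -2.229, 0.0]
ft_force: [-0.3, 0.8, -1.4]
finger_gap: 0.717
finger_force: 66.0
```

```bash
python3 -c "
from h import *
state()"
```

```text
t 23.68 p [ 0.5501 -0.0065  0.0734] yaw(y) 0.42 zaxis [-0.  0. -1.] gap 0.717 F [-0.3  0.8 -1.4] ff 66.0 q [-0.15  0.58  1.67  0.    0.9  -0.16]
```

>>> carry_out(
  plan=[1,0,0,0.0015,0,0,0,1,0,0,0.0015,0,0,0,1,0,0,0.001,0,0,0,1,0,0,0,0,0,0,1,0,0,0,0,0,0],
)

```text
time_s: 24.1
position: [0.5503, -0.0065, 0.0701]
tool_rot: [2.213, 2.229, 0.001]
ft_force: [-2.0, 0.9, 5.0]
finger_gap: 0.715
finger_force: 66.5
```

```bash
python3 -c "
from h import *
state()"
```

```text
t 24.1 p [ 0.5503 -0.0065  0.0701] yaw(y) 0.43 zaxis [ 0.001 -0.    -1.   ] gap 0.715 F [-2.   0.9  5. ] ff 66.5 q [-0.15  0.58  1.67  0.    0.89 -0.16]
```

>>> carry_out(
  plan=[0,0,0,0,0,0,0,0,0,0,0,0,0,0,0,0,0,0,0,0,0,0,0,0,0,0,0,0,0,0,0,-0.025,0,0,0,0,0,0,-0.04,0,0,0,0,0,0,-0.04,0,0,0,0,0,0,-0.04,0,0,0,0,0,0,-0.03,0,0,0,0,0,0,0,0,0,0,0,0,0,0,0,0,0],
)

```text
time_s: 25.02
position: [0.5508, -0.0066, 0.2464]
tool_rot: [2.211, 2.227, 0.004]
ft_force: [0.5, -0.9, -1.0]
finger_gap: 1.001
finger_force: 0.0
```

```bash
python3 shot.py w14; python3 - <<'E'
from h import *; import pickle
i=cv2.imread("pics/w14.png");c=pickle.load(open("pics/w14.pkl","rb"))
h=wood(i,(180,60,480,345))
for z in(.037,.039,.045):
    b,q=fit(h,FRAME,(.55,-.004,0),c,z=z);print("frame",z,b,q)
go((.525,.3785,.21),-7.5)
E
```

```text
t 25.02 p [ 0.5508 -0.0066  0.2464] yaw(y) 0.42 zaxis [ 0.004 -0.001 -1.   ] gap 1.001 F [ 0.5 -0.9 -1. ] ff 0.0 q [-0.15  0.39  1.45  0.    1.3  -0.16]
mask [ 278   91   73  165 9251]
frame 0.037 [ 0.54925631 -0.00404984  0.39358488] 0.9830274130634565
frame 0.039 [ 0.54933776 -0.00410494  0.39434386] 0.9710074854304718
frame 0.045 [ 0.55028799 -0.00426426  0.40174278] 0.9354188461154753
shift mm [385.2 -22.1  34.5] turn [ 0.02 -0.    7.92] rows 11 per row [35.01 -2.01  3.13] [ 0.   -0.    0.72]
```

>>> carry_out(
  plan=[0,0.0385,-0.0022,0,0,0,0,0,0.0385,-0.0022,0,0,0,0,0,0.0385,-0.0022,0,0,0,0,0,0.0385,-0.0022,0,0,0,0,0,0.0385,-0.0022,0.005,0,0,0,0,0.0385,-0.0022,0.005,0,0,0,0,0.0385,-0.0022,0.005,0,0,0,0,0.0385,-0.0022,0.005,0,0,0,0,0.0385,-0.0022,0.005,0,0,0,0,0.0385,-0.0022,0.005,0,0,0,0,0,0,0.004,0,0,4,0,0,0,0,0,0,4],
)

```text
time_s: 26.07
position: [0.5231, 0.3802, 0.2061]
tool_rot: [-2.362, -2.069, 0.01]
ft_force: [1.1, -0.7, -0.9]
finger_gap: 0.996
finger_force: 0.0
```

>>> carry_out(
  plan=[0,0,0,0,0,0,0,0,0,0,0,0,0,0,0,0,0,0,0,0,0],
)

```text
time_s: 26.32
position: [0.5252, 0.3778, 0.2096]
tool_rot: [-2.362, -2.071, 0.003]
ft_force: [0.1, -1.0, 0.3]
finger_gap: 0.998
finger_force: 0.0
```

```bash
python3 shot.py w15; python3 - <<'E'
from h import *; import pickle
i=cv2.imread("pics/w15.png");c=pickle.load(open("pics/w15.pkl","rb"))
pr=pix(place(LID,(.525,.3785,-7.5)),c);x0,y0=pr.min(0).astype(int)-8;x1,y1=pr.max(0).astype(int)+8
h=wood(i,(x0,y0,x1,y1))
b,q=fit(h,LID,(.525,.3785,-7.5),c);print("lid",b,q)
print("hull",cv2.approxPolyDP(cv2.convexHull(h),3,True)[:,0].tolist(),"model",pix(place(LID,b),c).round().astype(int).tolist())
go((b[0],b[1],.037),b[2])
E
```

```text
t 26.32 p [0.5252 0.3778 0.2096] yaw(y) -7.5 zaxis [-0.001 -0.001 -1.   ] gap 0.998 F [ 0.1 -1.   0.3] ff 0.0 q [0.51 0.6  1.21 0.   1.34 0.64]
mask [ 296  113   44  115 4774]
lid [ 0.52579776  0.37844763 -7.4913303 ] 0.9747596637549668
hull [[336.0, 113.0], [337.0, 226.0], [300.0, 227.0], [296.0, 114.0]] model [[298, 224], [297, 228], [296, 113], [295, 113], [337, 224], [338, 228], [339, 113], [340, 113], [308, 204], [307, 213], [307, 141], [306, 144], [327, 204], [328, 212], [328, 141], [329, 144]]
shift mm [  0.8   0.5 173.1] turn [-0.04  0.03 -0.04] rows 5 per row [ 0.17  0.1  34.61] [-0.01  0.01 -0.01]
```

>>> carry_out(
  plan=[0,0.0005,0.0005,0.038,0,0,0,0,0,0,0.038,0,0,0,0,0,0,0.038,0,0,0,0,0,0,0.038,0,0,0,0,0,0,0.018,0,0,0,0,0,0,0.0075,0,0,0,0.6,0,0,0,0,0,0,0.7,0,0,0,0,0,0,1,0,0,0,0,0,0,1,0,0,0,0,0,0,1,0,0,0,0,0,0,1,0,0,0,0,0,0],
)

```text
time_s: 27.37
position: [0.5267, 0.3792, 0.0349]
tool_rot: [2.363, 2.069, 0.005]
ft_force: [-0.4, 0.3, -1.2]
finger_gap: 0.221
finger_force: 59.0
```

```bash
python3 -c "
from h import *
state()"
```

```text
t 27.37 p [0.5267 0.3792 0.0349] yaw(y) -7.57 zaxis [ 0.003  0.001 -1.   ] gap 0.221 F [-0.4  0.3 -1.2] ff 59.0 q [ 0.51  0.78  1.39 -0.    0.98  0.64]
```

>>> carry_out(
  plan=[1,0,0,-0.01,0,0,0,1,0,0,-0.04,0,0,0,1,0,0,-0.04,0,0,0,1,0,0,-0.035,0,0,0,1,-0.0328,-0.0025,0,0,0,0,1,-0.0328,-0.0025,0,0,0,0,1,-0.0328,-0.0025,0,0,0,0,1,-0.0328,-0.0025,0,0,0,0,1,-0.0328,-0.0025,0,0,0,0,1,0,0,0,0,0,6.95,1,0,0,0,0,0,6.95,1,0,0,0,0,0,6.95],
)

```text
time_s: 28.37
position: [0.4918, 0.2171, 0.1591]
tool_rot: [2.705, 1.598, 0.001]
ft_force: [0.1, 0.5, -1.3]
finger_gap: 0.216
finger_force: 59.2
```

>>> carry_out(
  plan=[1,0,0,0,0,0,6.95,1,0,0,0,0,0,6.95,1,0,0,0,0,0,6.95,1,0,0,0,0,0,6.95,1,0,0,0,0,0,6.95,1,0,0,0,0,0,6.95,1,0,0,0,0,0,6.95,1,0,0,0,0,0,6.95,1,0,0,0,0,0,0,1,0,0,0,0,0,0,1,0,0,0,0,0,0],
)

```text
time_s: 29.28
position: [0.4918, 0.2179, 0.1585]
tool_rot: [-3.137, -0.169, -0.001]
ft_force: [-0.9, -0.5, -0.8]
finger_gap: 0.22
finger_force: 59.2
```

```bash
python3 -c "
from h import *
state();go((.4925,.2175,.08),-84)"; python3 shot.py w16
```

```text
t 29.28 p [0.4918 0.2179 0.1585] yaw(y) -83.82 zaxis [ 0.  0. -1.] gap 0.22 F [-0.9 -0.5 -0.8] ff 59.2 q [0.27 0.45 1.61 0.   1.08 1.74]
shift mm [ 0.6  0.4 78.5] turn [-0.01 -0.02  0.18] rows 3 per row [ 0.21  0.15 26.15] [-0.   -0.01  0.06]
t 29.28 p [0.4918 0.2179 0.1585] yaw(y) -83.82 zaxis [ 0.  0. -1.] gap 0.22 F [-0.9 -0.5 -0.8] ff 59.2 q [0.27 0.45 1.61 0.   1.08 1.74]
```

>>> carry_out(
  plan=[1,0,0,0.03,0,0,0,1,0,0,0.035,0,0,0,1,0,0,0.03,0,0,0,1,0,0,0.015,0,0,0,1,0,0,0.006,0,0,0,1,0,0,0.003,0,0,0,1,0,0,0,0,0,0,1,0,0,0,0,0,0],
)

```text
time_s: 30.0
position: [0.4927, 0.2181, 0.0403]
tool_rot: [-3.137, -0.164, -0.003]
ft_force: [1.2, 0.2, -2.1]
finger_gap: 0.215
finger_force: 59.1
```

```bash
python3 -c "
from h import *
state()"
```

```text
t 30.0 p [0.4927 0.2181 0.0403] yaw(y) -84.0 zaxis [ 0.002  0.001 -1.   ] gap 0.215 F [ 1.2  0.2 -2.1] ff 59.1 q [0.27 0.61 1.72 0.   0.8  1.74]
```

>>> carry_out(
  plan=[1,0,0,0.002,0,0,0,1,0,0,0.002,0,0,0,1,0,0,0,0,0,0,1,0,0,0,0,0,0,0.5,0,0,0,0,0,0,0.5,0,0,0,0,0,0,0.5,0,0,0,0,0,0,0.5,0,0,-0.015,0,0,0,0.5,0,0,-0.03,0,0,0,0.5,0,0,-0.04,0,0,0,0.5,0,0,-0.04,0,0,0,0.5,0,0,-0.04,0,0,0],
)

```text
time_s: 31.0
position: [0.4914, 0.2177, 0.2018]
tool_rot: [3.137, 0.164, -0.001]
ft_force: [0.7, 0.5, -1.6]
finger_gap: 0.503
finger_force: 0.0
```

>>> carry_out(
  plan=[0,-0.01,0,-0.03,0,0,0,0,-0.01,0,-0.03,0,0,0,0,0,0,0,0,0,0,0,0,0,0,0,0,0,0,0,0,0,0,0],
)

```text
invalid input
```

```bash
python3 shot.py w17; python3 - <<'E'
from h import *; import pickle
i=cv2.imread("pics/w17.png");c=pickle.load(open("pics/w17.pkl","rb"))
pr=pix(place(np.array(LID)+[0,0,.002],(.4925,.218,-84)),c);x0,y0=pr.min(0).astype(int)-12;x1,y1=pr.max(0).astype(int)+12
b,q=fit(wood(i,(max(x0,0),max(y0,0),x1,min(y1,345))),LID,(.4925,.218,-84),c,z=.002);print("lid",b,q)
fr=np.array(FRAME)+[0,0,.039]
pr=pix(place(fr,(.5495,-.0045,.4)),c);print(pr.min(0),pr.max(0))
# rest outline: edges across the lid's width at a row before the lid
g=cv2.cvtColor(i,cv2.COLOR_BGR2GRAY)
rim=pix(place(box(.19,.096,.019,.019),(.4925,.218,6)),c)[::2];print("rim px",rim.round().tolist())
t=arm.capture("top");ct=arm.get_calibration("top")
h=wood(t[:,:,::-1].copy(),(270,180,335,240));print("frame(top)",fit(h,FRAME,(.5495,-.0045,.4),ct,z=.039))
E
```

```text
t 31.0 p [0.4914 0.2177 0.2018] yaw(y) -84.03 zaxis [-0.001 -0.    -1.   ] gap 0.503 F [ 0.7  0.5 -1.6] ff 0.0 q [0.27 0.4  1.56 0.   1.18 1.74]
mask [ 293  114   45  117 5028]
lid [  0.49123042   0.2178489  -84.05489267] 0.9624447074246423
[481.1152352   99.04652506] [698.16480565 199.67630274]
rim px [[362.0, 266.0], [269.0, 266.0], [370.0, 70.0], [261.0, 70.0]]
mask [280 189  43  19 665]
frame(top) (array([ 0.55092959, -0.00323659, -3.01782458]), np.float64(0.8603914456288497))
```

```bash
python3 - <<'E'
from h import *
g=cv2.cvtColor(cv2.imread("pics/w17.png"),cv2.COLOR_BGR2GRAY)
for r in(95,245):
    d=np.abs(np.diff(g[r].astype(int)));print(r,[(int(k),int(d[k])) for k in range(240,395) if d[k]>15])
d=np.abs(np.diff(g[:,280].astype(int)));print([(int(k),int(d[k])) for k in range(40,300) if d[k]>15])
E
```

```text
95 [(255, 40), (256, 31), (260, 30), (261, 38), (262, 46), (263, 29), (357, 44), (358, 40), (359, 80), (364, 26)]
245 [(250, 34), (251, 50), (262, 17), (268, 84), (269, 28), (352, 48), (353, 48), (357, 16), (358, 29), (362, 86), (363, 46), (369, 17), (380, 89)]
[(68, 17), (69, 22), (70, 18), (74, 25), (76, 16), (255, 28), (256, 20), (258, 21), (263, 24)]
```

The rim edges (columns 268/362 at row 245, 256/364 at row 95) confirm the lid lies well inside and lengthwise. The gripper is clear, so I'm handing in.

```bash
python3 -c "
from bench import arm
print(arm.close_job())"
```

```text
the job is handed in; nothing more can be done
None
```

I handed the job in at about 31 s: the spoon is in the right rest with its handle out the front, the base board is centred on the scale with the frame seated over it, and the press lid lies lengthwise in the left rest with its handle up. I confirmed the spoon by picture and the board, frame and lid only by numeric fits after release; I did not re-check the foil cups, label pad or sauce bottle at the end, and the hand-in returned no verdict.

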